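# Clamp a lock display board in a benchtop vice

### The arm

A 7-joint arm with a two-finger parallel gripper is mounted at the origin on the work surface. World frame = base frame: x ahead of the robot, y to its left, z up, the work surface at z = 0. Lengths are in m, angles in rad, forces in N, time in s.
With the tool pointing down it reaches from about 0.4 to 0.85 m from the base axis. Payload 10.4 kg.
Tool frame: the origin (TCP) lies on the centre line of the jaws, within the pads' length; the fingertips stand 11 mm ahead of it and the grasp point (between the pads) lies 8 mm behind it; z points along the fingers, y is the line along which they close (so a half turn about z gives the same grasp; the last joint's range is limited). The gripper opens to 87 mm and grips with 3 to 60 N. Pads are 19 mm wide; open, the fingers measure 117 mm over their backs; the gripper's body (75 mm by 190 mm) begins 51 mm behind the grasp point.
Start: joints at [1.167, 0.332, -0.065, 1.46, 0.022, 1.35, -0.088], TCP at [0.232, -0.58, 0.234] pointing down, gripper open.
Joint ranges: [-2.6, 2.6], [-0.5, 2.12], [-1.47, 1.34], [0.16, 2.42], [-1.27, 4.41], [0.06, 2.06], [-2.6, 2.6]. Speed limits (rad/s): [2.22, 2.22, 2.79, 2.79, 3.14, 3.14, 3.14].

### API

Orientations are given as a unit quaternion [x, y, z, w].
In Python, from bench import r gives the robot as it stands.
- The arm moves only by the shell command python3 -m pendant 'ROWS' [OPENING] [FORCE]. ROWS is JSON, a list of rows, each a list of 4 numbers: the shift along the tool's x, y, z in m, then the turn about the tool's z in rad. A call has 1 to 8 rows; each row shifts and turns the commanded pose from where the row before left it, along the tool's axes as they then stand; what a row does not reach is not made up. A row lasts 1/12 s, in which the tool goes at most 41.7 mm and 7.16 degrees, less where a joint would pass 70% of its speed; a pose out of reach is approached as far as the arm can. A call with a gripper value outside its range is refused whole. OPENING is the opening, from 0 (shut) to 1 (fully open), set as the call begins (- or left out, the last holds). The fingers move at their own pace and stop on an object; FORCE is the grip in N (left out, the last holds). Time passes only in rows, so rows that do not move let the fingers close. It gives the time, the measured TCP pose, the force, the opening and the grip force at its end, in the units of the state.
- r.read_state(): the state, without advancing time (a new reading comes with each control period).
- r.camera(name): name is "scene" or "top"; returns a dict with "img" (400x640x3 uint8, red, green, blue), "camera_matrix" (3x3 intrinsics, pixels), "xyz" and "attitude" of the camera in the world. Camera axes: x right, y down, z forward; pixel columns grow to the right and rows downward; lengths in m; the calibration is good to about 2 mm. A picture is of the moment at which its call begins. There is no depth.
- r.close_job(): hands the job in; it is judged then, once.
Trained networks look in the newest picture that a camera, given by its name, has taken for a name from the list of things; names that differ only in an ending like _2 or _b are one class to them, and where a whole thing is asked for, a point or a joint stands for the part that bears it (a point fixed in the world has none). Each returns a list of dicts, best first, with "score" (0 to 1); they miss things now and then, are a little off and sometimes report something else, mostly with a low value. They report only what shows in the picture. A call takes as long as a camera call.
- r.outline_of(thing, camera): "mask" (400x640 bool, what is visible of it) and "bbox" ([centre column, centre row, width, height] in pixels, round what is visible of it).
The state is a dict: "time": time; "joint_positions": joint angles; "joint_vel": joint speeds; "joint_torque": joint torques, N m; "ee_pos": TCP position; "eef_rot": TCP orientation; "ft_force": force on the tool from outside, world axes, zero at the start; "torque": the same for the moment, N m; "width": finger opening in m; "grip_force": force on a finger pad.
Only numpy, scipy, OpenCV 4.12 (cv2) and the standard library are available. Lean on these libraries where they do the work, as an engineer would, in place of code of your own. Each camera call takes 0.05 s, during which the arm holds its last target. There are 200 camera calls.

### The job

Clamp the lock display board in the small bench vice. While the front jaw still stands open as you find it, push the board back against the left red dog so that it swings round and lies flush against both rear dogs; only then crank the handwheel clockwise by its handle through the full turns it needs until the dog on the front jaw grips the board firmly, with the board still flush. Let go of everything, and do not shift the lamp over the bench or the goods lying around.

Things in the scene. Friction and masses are not known exactly. Their poses are not given: they have to be found in the camera images.
- bench: beech benchtop vice, fixed on the table; place and yaw differ per start. Origin on the table under it; x points from its handwheel side (near the robot) to the back, y left, z up. 'bench' numbers in the other entries are mm in this frame. Its wooden top, 400 mm along y, x = -25 to 135, is at z = 150, flush with the jaw's top
- front_jaw (a joint): slide of the front jaw along bench +x, in m; grows as it closes. Beech bar 36 mm thick, 360 mm long (y), z = 66 to 150; at 0 (open) its centre line is at bench x = -91, its front face at x = -109. Driven by the handwheel alone, 12 mm a turn: front_jaw = 0.00191 x handwheel. Starts at -0.0025 to 0.0025; its dog just touches a flush board at 0.032
- handwheel (a joint): turn of the handwheel in rad about the bench's x axis; 0 = crank handle straight up, grows clockwise as seen from the robot, closing the jaw; counts on over full turns (-2.5 to 24). Starts at -1.3 to 1.3. The front dog just touches a flush board at 16.8; turn 0.5 to 1.5 rad further to grip firmly. Takes about 4 N at the handle and stays where it is left
- wheel_hub (a point): where the handwheel's axis meets the jaw's front face, at bench y = 0, z = 100; travels with the jaw. Axes as the bench's. The metal handwheel, a solid disc 120 mm in diameter, has its face 26 mm out from here towards the robot
- handle_mid (a point): middle of the handwheel's crank handle, a black cylinder 22 mm in diameter, 42 mm long, along bench x, 48 mm in front of the hub point, 22 mm in front of the wheel's face; it spins freely on its spindle. At handwheel angle q it is at bench y = -46 sin q, z = 100 + 46 cos q. The wheel stands in the way of a gripper held upright; one leaning back towards the robot by 25 to 40 degrees has room all round
- board: loose dark wooden board 100 (its x) x 300 (its y) x 22 mm, 0.4 to 0.9 kg, with a steel lock on top (42 mm high, 25 mm from the near edge). Origin at the centre of its underside. Starts on bench top and jaw, its right (-y) end turned 11 to 18 degrees towards the robot, far edge 3 to 14 mm short of the left dog. Flush: x axis along the bench's, origin at bench x = 0.5. Sliding takes 2 to 6 N
- dog_left: left rear dog, the pivot: red round pin, fixed in place, 19 mm in diameter, 18 mm high; origin at its foot, at bench x = 60, y = 35, z = 150. A board pushed on its near edge at bench y = -50 to -90 meets this dog and turns about it until the right dog stops it
- dog_right: right rear dog, the same, at bench x = 60, y = -105, z = 150
- dog_front: front dog, the same pin, on the jaw's centre line at bench y = 0, z = 150; x = -91 when front_jaw is 0. Moves with the jaw
- lamp_bar (a point): middle of the bench lamp's dark LED bar, which hangs level over the board's near edge: 32 mm (bench x) x 400 mm (bench y) x 14 mm, at bench x = -70, y = -6, z = 269, on an arm from a swivel post at the bench's left rear corner. A light knock swings it. It bars an upright gripper from the flush board's near edge; one leaning back towards the robot by 30 degrees passes under it
- lock_box_a: bystander: yellow lock carton 110 x 75 x 62 mm, on the table
- lock_box_b: bystander: the same carton on the table's other side
- padlock: bystander: brass padlock 30 x 45 mm, 72 mm high, standing on the bench top behind the rear dogs
- screwdriver: bystander: screwdriver 170 mm long lying along y on the bench top behind the rear dogs
- torch: bystander: red hand torch 175 mm long, on the table
- book: bystander: brown book 150 x 210 x 30 mm, on the table
- tape_measure: bystander: yellow tape measure 72 x 70 x 34 mm, on the table

How it is judged:
By the outcome, as a careful person would: the job done as asked, in the order asked, and still so for the second after the job is handed in, with the robot touching nothing.
It also fails if it takes over 67 s, if anything falls off the work surface, if the arm or the gripper's body presses on something with over 40 N, if the wrist force passes 120 N, or if a joint passes its speed limit or range.

## Working session

There is one attempt and no reset: what is moved stays moved. The work goes in short steps, Python scripts to look and compute and a shell command to move; the robot and the scene stay as the last step left them, time stands still between calls to the robot, and variables do not carry over. Pictures are saved under pics/ and viewed, at most 10 in all, crops included, and the job is handed in when it is done.

```bash
ls; mkdir -p pics; python3 - <<'E'
from bench import r
import cv2,numpy as np
for n in("scene","top"):
    c=r.camera(n);cv2.imwrite(f"pics/{n}0.png",c["img"][:,:,::-1])
    print(n,c["camera_matrix"],c["xyz"],c["attitude"])
    for t in["dog_left","dog_front","handle_mid","board","handwheel","lamp_bar","front_jaw","bench"]:
        print(t,[(round(d["score"],2),np.round(d["bbox"],1).tolist()) for d in r.outline_of(t,n)][:4])
print(r.read_state())
E
```

```text
pics
scene [[512.40901907   0.         318.93903193]
 [  0.         512.40901907 210.04334393]
 [  0.           0.           1.        ]] [1.60119477 0.03539719 1.31433415] [ 0.66389657  0.65919678 -0.25580518 -0.24344334]
dog_left []
dog_front [(0.43, [305.4, 248.4, 8.5, 5.8])]
handle_mid [(0.65, [286.9, 204.2, 30.9, 14.2])]
board [(0.73, [292.6, 229.4, 117.5, 45.0])]
handwheel [(0.83, [289.6, 204.0, 28.3, 16.8]), (0.43, [335.4, 257.6, 24.6, 19.2])]
lamp_bar [(0.55, [289.0, 226.0, 153.8, 91.0]), (0.36, [255.0, 255.3, 2.4, 6.8])]
front_jaw [(0.72, [291.9, 216.4, 118.9, 36.5]), (0.55, [174.8, 202.6, 30.9, 39.8])]
bench [(0.68, [287.7, 245.1, 153.6, 126.1])]
top [[432.81218707   0.         324.56603566]
 [  0.         432.81218707 195.9113336 ]
 [  0.           0.           1.        ]] [0.45427479 0.02593143 1.52050176] [-0.69750194  0.71468519 -0.04091372  0.03228287]
dog_left []
dog_front [(0.32, [350.3, 216.1, 41.2, 19.7]), (0.2, [345.9, 177.8, 101.1, 47.3])]
handle_mid [(0.78, [351.0, 215.5, 39.0, 15.6])]
board [(0.57, [346.8, 177.1, 98.3, 43.2]), (0.16, [352.6, 175.4, 149.2, 103.
[... 247 characters left out ...]
t_positions': array([ 1.16744677,  0.33220899, -0.06468112,  1.46009689,  0.02159855,
        1.34991671, -0.08846537]), 'joint_vel': array([-0.00024395,  0.00042966,  0.00060514,  0.0002614 , -0.00210896,
        0.00018793,  0.00186784]), 'joint_torque': array([ 4.84603333e-04, -6.23035240e+01,  2.47131806e-02, -3.90119576e+01,
       -6.11284515e-02,  3.16550746e-02, -2.12772937e-05]), 'ee_pos': array([ 0.23227285, -0.58025428,  0.23357135]), 'eef_rot': array([9.81931527e-01, 1.89236557e-01, 1.24712065e-05, 3.01219448e-05]), 'ft_force': array([-0.33091047,  0.65401432, -0.59037   ]), 'torque': array([ 0.01881754, -0.01527803,  0.02958927]), 'grip_force': 0.0, 'width': 0.08743076665828094}
```

```bash
python3 - <<'E'
import cv2,numpy as np
t=cv2.imread("pics/top0.png")[110:250,255:455];s=cv2.imread("pics/scene0.png")[165:315,195:395]
cv2.imwrite("pics/t1.png",cv2.resize(t,(800,560),interpolation=cv2.INTER_CUBIC))
cv2.imwrite("pics/s1.png",cv2.resize(s,(800,600),interpolation=cv2.INTER_CUBIC))
E
```

```text
(no output)
```

View pics/t1.png

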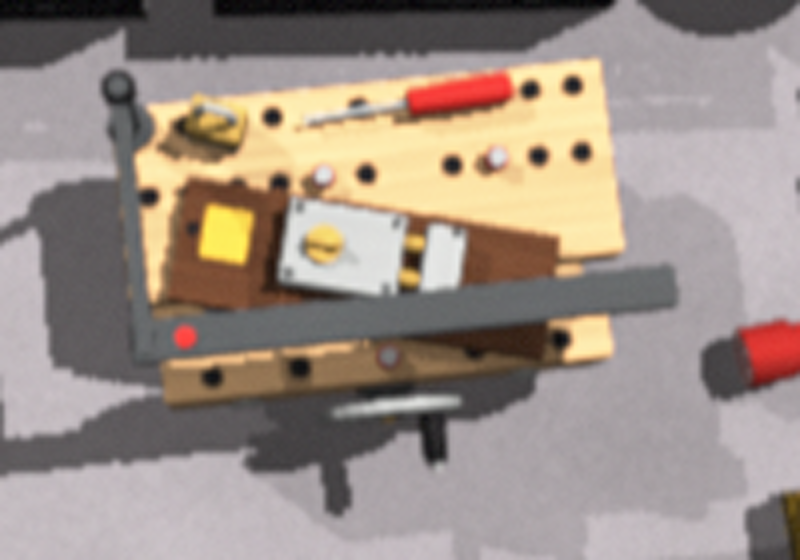

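View pics/s1.png

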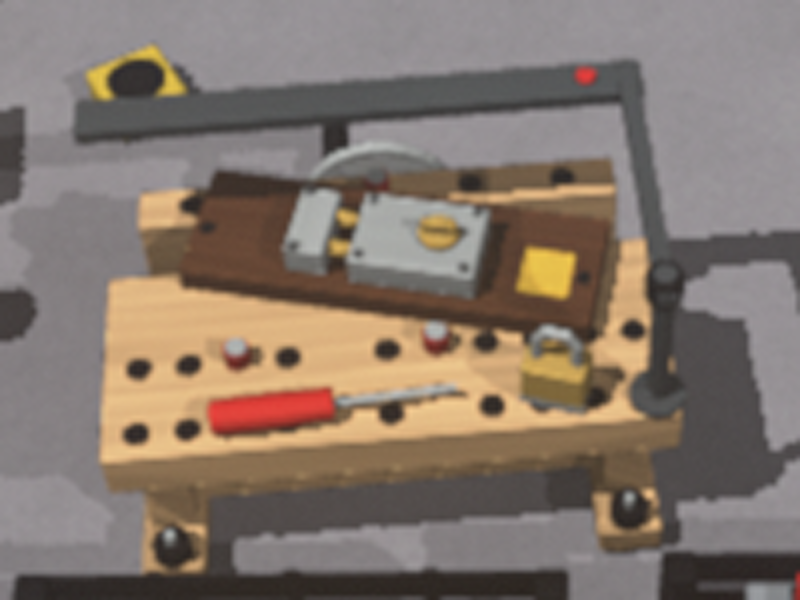

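View pics/top0.png

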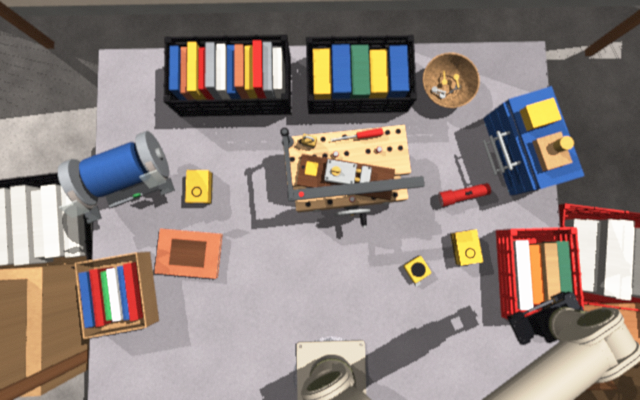

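```bash
cat > h.py <<'E'
import numpy as np
from scipy.spatial.transform import Rotation as R
from scipy.optimize import least_squares
CAM={"top":(432.81,324.566,195.911,[0.45427479,0.02593143,1.52050176],[-0.69750194,0.71468519,-0.04091372,0.03228287]),
"scene":(512.409,318.939,210.043,[1.60119477,0.03539719,1.31433415],[0.66389657,0.65919678,-0.25580518,-0.24344334])}
def proj(n,P):
    f,cx,cy,t,q=CAM[n];p=R.from_quat(q).inv().apply(np.asarray(P)-t)
    return np.stack([cx+f*p[:,0]/p[:,2],cy+f*p[:,1]/p[:,2]],1)
def b2w(p,P): # p=(x,y,yaw), P in mm bench
    return R.from_euler('z',p[2]).apply(np.asarray(P,float)/1000)+[p[0],p[1],0]
def fit(fn,x0,obs): # obs list (cam, px, key)
    def res(x): return np.concatenate([(proj(c,[fn(x,k)])[0]-u) for c,u,k in obs])
    s=least_squares(res,x0,loss='soft_l1');return s.x,np.round(res(s.x).reshape(-1,2),2)
ct=lambda a,b:np.array([a/4+255-.375,b/4+110-.375])
cs=lambda a,b:np.array([a/4+195-.375,b/4+165-.375])
E
cat > m.py <<'E'
from h import *
T=lambda *p:("top",ct(*p[:2]),list(p[2:]));S=lambda *p:("scene",cs(*p[:2]),list(p[2:]))
obs=[T(322,174,60,35,168),T(498,154,60,-105,168),S(237,343,60,-105,168),S(436,328,60,35,168),
S(682,420,135,200,150),S(102,464,135,-200,150),S(110,282,-25,-200,150),T(600,60,135,-200,150),T(624,252,-25,-200,150)]
b,e=fit(lambda x,k:b2w(x,k)[()] if 0 else b2w(x,[k])[0],[.5,0,0],obs);print(b,np.degrees(b[2]));print(e)
def bd(x,k):
    c,s=np.cos(x[2]),np.sin(x[2]);return b2w(b,[[x[0]*100+c*k[0]-s*k[1],x[1]*100+s*k[0]+c*k[1],172]])[0]
o=[T(558,237,50,-150),T(185,183,50,150),T(546,357,-50,-150),T(163,300,-50,150)]
x,e=fit(bd,[0,0,0.2],o);print("board mm",x[:2]*100,np.degrees(x[2]));print(e)
j,e=fit(lambda x,k:b2w(b,[[x[0]*100,0,168]])[0],[-.9],[T(388,354,0)]);print("front dog x",j*100,e)
jx=-91
def hd(x,k): return b2w(b,[[jx-18-k[0],-46*np.sin(x[0]),100+46*np.cos(x[0])]])[0]
for q0 in(.3,.7,1.2):
    print(fit(hd,[q0],[T(437,462,69),T(427,418,27)]))
print(proj("top",b2w(b,[[-70,-206,276],[-70,194,276]])), proj("top",b2w(b,[[-70,-6,276]])))
E
python3 m.py
```

```text
[ 0.67426721 -0.06855749  0.07915737] 4.535383322431117
[[-0.12 -0.28]
 [-0.4   0.32]
 [-0.28  0.84]
 [ 0.    0.85]
 [ 0.38 -0.92]
 [-0.96 -0.71]
 [-0.26 -1.08]
 [-0.32 -0.52]
 [-0.2  -0.03]]
board mm [-20.53541466  10.98560399] -14.309220880882533
[[ 0.43 -0.6 ]
 [-0.25 -0.88]
 [-0.67  0.57]
 [ 0.44  0.9 ]]
front dog x [-89.03918332] [[-0.51  0.05]]
(array([0.77495252]), array([[-0.51,  0.59],
       [ 0.51, -1.43]]))
(array([0.77495262]), array([[-0.51,  0.59],
       [ 0.51, -1.43]]))
(array([0.77495252]), array([[-0.51,  0.59],
       [ 0.51, -1.43]]))
[[423.40407797 180.80195481]
 [286.38901024 194.84605771]] [[355.13204458 187.79986736]]
```

Top view: lamp bar from about (290,194) to (424,181), the board under it and the wheel handle at about (363,221), down-right of the hub. The scene view agrees. Bench pose fits to about 1 px: handwheel angle is about 0.775 rad and the board is at −14.3°. The rows cannot tilt the tool directly, so I'll go high to see whether the reach limit does it.

```bash
python3 -m pendant '[[0,0,-0.02,0.1],[0,0,-0.03,0.1],[0,0,-0.03,0.102],[0.0133,-0.0296,-0.0183,0],[0.0133,-0.0296,-0.0183,0],[0.0133,-0.0296,-0.0183,0],[0.0133,-0.0296,-0.0183,0],[0.0133,-0.0296,-0.0183,0]]' 0
python3 -m pendant '[[0.0133,-0.0296,-0.0183,0],[0.0133,-0.0296,-0.0183,0],[0.0133,-0.0296,-0.0183,0],[0.0133,-0.0296,-0.0183,0],[0.0133,-0.0296,-0.0183,0],[0.0133,-0.0296,-0.0183,0],[0.0133,-0.0296,-0.0183,0],[0.0133,-0.0296,-0.0183,0]]'
python3 -m pendant '[[0.0133,-0.0296,-0.0183,0],[0.0133,-0.0296,-0.0183,0],[0.0133,-0.0296,-0.0183,0],[0.0133,-0.0296,-0.0183,0],[0.0133,-0.0296,-0.0183,0],[0.0133,-0.0296,-0.0183,0],[0.0133,-0.0296,-0.0183,0]]'
python3 -c "
from bench import r
print(r.read_state()['joint_positions'])"
```

```text
time: 1.57
ee_pos: [0.2872, -0.4259, 0.4061]
eef_rot: [0.999, 0.039, 0.0, 0.0]
ft_force: [0.6, -0.2, 0.7]
width: 0.0416
grip_force: 0.0
time: 2.23
ee_pos: [0.3744, -0.1812, 0.5527]
eef_rot: [0.999, 0.039, 0.0, 0.0]
ft_force: [0.4, 0.1, -0.4]
width: 0.0008
grip_force: 0.0
time: 2.82
ee_pos: [0.4389, 0.0023, 0.619]
eef_rot: [0.999, 0.04, 0.028, 0.001]
ft_force: [0.2, -1.4, -0.1]
width: 0.0009
grip_force: 0.0
[ 0.21001717  0.0111471  -0.32685245  1.01836346  0.01038665  2.05789869
 -1.6023061 ]
```

Joint 6 is at its limit and the tool has started to tilt. I'll keep going up.

```bash
python3 -m pendant '[[0,0,-0.04,0],[0,0,-0.04,0],[0,0,-0.04,0],[0,0,-0.04,0]]'
python3 -c "
from bench import r
from h import *
s=r.read_state();print(s['joint_positions'],R.from_quat(s['eef_rot']).as_matrix())"
```

```text
time: 3.15
ee_pos: [0.4258, 0.001, 0.6679]
eef_rot: [0.996, 0.041, 0.082, -0.003]
ft_force: [-1.1, 0.0, 1.2]
width: 0.0
grip_force: 0.0
[ 0.48366953 -0.02433918 -0.56388334  0.93962887 -0.01301437  2.05807088
 -1.57625381] [[ 0.98312771  0.08249613  0.16326143]
 [ 0.08167202 -0.99658982  0.01176504]
 [ 0.16367525  0.00176736 -0.98651269]]
```

```bash
python3 -m pendant '[[0.01,0,-0.04,0],[0.01,0,-0.04,0],[0.01,0,-0.04,0],[0.015,0,-0.038,0],[0.015,0,-0.038,0],[0.015,0,-0.038,0]]'
python3 -c "
from bench import r
from h import *
s=r.read_state();print(s['joint_positions'],R.from_quat(s['eef_rot']).as_matrix())"
```

```text
time: 3.65
ee_pos: [0.4411, -0.0004, 0.7541]
eef_rot: [0.983, 0.038, 0.178, -0.007]
ft_force: [0.7, 0.6, -0.1]
width: 0.0006
grip_force: 0.0
[ 1.44013304e-01 -1.54880922e-03 -2.51894225e-01  7.27265153e-01
  1.03139589e-02  2.05795222e+00 -1.59441816e+00] [[ 0.93378677  0.07796175  0.34923378]
 [ 0.07265478 -0.9969558   0.02829149]
 [ 0.35037629 -0.00104472 -0.93660844]]
```

```bash
python3 -m pendant '[[0.015,0,-0.038,0],[0.015,0,-0.038,0],[0.015,0,-0.038,0],[0.018,0,-0.036,0],[0.018,0,-0.036,0],[0.018,0,-0.036,0],[0.02,0,-0.034,0],[0.02,0,-0.034,0]]'
python3 -c "
from bench import r
from h import *
s=r.read_state();print(s['joint_positions'],R.from_quat(s['eef_rot']).as_matrix())"
```

```text
time: 4.32
ee_pos: [0.4357, -0.0025, 0.8644]
eef_rot: [0.953, 0.038, 0.301, -0.015]
ft_force: [-0.3, -0.4, 0.8]
width: 0.0008
grip_force: 0.0
[-0.52422205  0.01604338  0.4519613   0.45705598 -0.01740831  2.05798622
 -1.57856948] [[ 0.81600864  0.08136679  0.57228432]
 [ 0.06352382 -0.99666977  0.05112813]
 [ 0.57453862 -0.00536731 -0.81845988]]
```

```bash
python3 -m pendant '[[0.022,0,-0.034,0],[0.022,0,-0.034,0],[0.022,0,-0.034,0],[0.01,0,-0.015,0]]'
cat >> h.py <<'E'
B=np.array([0.67426721,-0.06855749,0.07915737])
def go(P,tip=True):
    """tool-axes shift to bring tip (or TCP) to bench mm point(s)"""
    from bench import r
    s=r.read_state();M=R.from_quat(s['eef_rot']).as_matrix();p=np.array(s['ee_pos'])
    if tip: p=p+M[:,2]*tip_off(tip)
    cur=R.from_euler('z',-B[2]).apply(p-[B[0],B[1],0])*1000
    print('cur bench mm',cur.round(1),'z_b',R.from_euler('z',-B[2]).apply(M[:,2]).round(3),'y_b',R.from_euler('z',-B[2]).apply(M[:,1]).round(3),'j',np.round(s['joint_positions'],2),'ft',np.round(s['ft_force'],1))
    for q in np.atleast_2d(P):
        w=b2w(B,[q])[0];d=M.T@(w-p);print(q,'shift',d.round(4),'n',round(np.linalg.norm(d)/.04,1))
        p=w
def tip_off(t): return .011 if t is True else t
E
python3 -c "
from h import *
go([[-230,-70,330],[-170,-70,185],[-115,-70,160],[-57,-70,160]])"
```

```text
time: 4.65
ee_pos: [0.4251, -0.0027, 0.909]
eef_rot: [0.935, 0.037, 0.352, -0.016]
ft_force: [-0.2, -0.4, 0.4]
width: 0.0003
grip_force: 0.0
cur bench mm [-235.9   85.4  900.7] z_b [ 0.66   0.005 -0.751] y_b [ 0.002 -1.    -0.004] j [-0.84  0.04  0.91  0.34 -0.14  2.06 -1.55] ft [-0.2 -0.4  0.4]
[-230  -70  330] shift [-0.3719  0.1579  0.432 ] n 14.8
[-170  -70  185] shift [-0.0506  0.0008  0.1485] n 3.9
[-115  -70  160] shift [0.0248 0.0002 0.0551] n 1.5
[-57 -70 160] shift [0.0436 0.0001 0.0383] n 1.5
```

```bash
python3 -m pendant '[[-0.0248,0.0105,0.0288,0],[-0.0248,0.0105,0.0288,0],[-0.0248,0.0105,0.0288,0],[-0.0248,0.0105,0.0288,0],[-0.0248,0.0105,0.0288,0],[-0.0248,0.0105,0.0288,0],[-0.0248,0.0105,0.0288,0],[-0.0248,0.0105,0.0288,0]]'
python3 -m pendant '[[-0.0248,0.0105,0.0288,0],[-0.0248,0.0105,0.0288,0],[-0.0248,0.0105,0.0288,0],[-0.0248,0.0105,0.0288,0],[-0.0248,0.0105,0.0288,0],[-0.0248,0.0105,0.0288,0],[-0.0248,0.0105,0.0288,0],[0,0,0,0]]'
python3 -c "
from h import *
go([[-230,-70,330],[-170,-70,185],[-115,-70,160],[-57,-70,160]])"
```

```text
time: 5.32
ee_pos: [0.422, -0.0587, 0.7077]
eef_rot: [0.943, 0.024, 0.331, -0.038]
ft_force: [-1.3, 1.3, -0.3]
width: 0.0009
grip_force: 0.0
time: 5.98
ee_pos: [0.4117, -0.0802, 0.6025]
eef_rot: [0.944, 0.032, 0.326, -0.031]
ft_force: [-0.2, -1.1, 0.8]
width: 0.0003
grip_force: 0.0
cur bench mm [-255.9    9.5  593.8] z_b [ 0.618  0.032 -0.786] y_b [ 0.002 -0.999 -0.039] j [ 0.26 -0.5   0.01  1.61 -0.24  1.41 -1.27] ft [-0.2 -1.1  0.8]
[-230  -70  330] shift [-0.1407  0.0897  0.2208] n 6.9
[-170  -70  185] shift [-0.0423  0.0057  0.151 ] n 3.9
[-115  -70  160] shift [0.0278 0.0011 0.0536] n 1.5
[-57 -70 160] shift [0.0456 0.0001 0.0358] n 1.5
```

```bash
python3 -m pendant '[[0.03,0,0.025,0],[0.03,0,0.025,0],[0.03,0,0.025,0],[0,0.02,0.02,0]]'
python3 -c "
from h import *
go([[-170,-70,400],[-170,-70,185],[-115,-70,160],[-57,-70,160]])"
```

```text
time: 6.32
ee_pos: [0.5479, -0.0785, 0.5858]
eef_rot: [0.943, 0.04, 0.327, -0.034]
ft_force: [-0.1, 1.1, 0.2]
width: 0.0003
grip_force: 0.0
cur bench mm [-1.200e+02  5.000e-01  5.772e+02] z_b [ 0.62   0.041 -0.783] y_b [ 0.018 -0.999 -0.038] j [ 0.23 -0.25 -0.03  1.49 -0.23  1.27 -1.3 ] ft [-0.1  1.1  0.2]
[-170  -70  400] shift [-0.1485  0.0762  0.1049] n 4.9
[-170  -70  185] shift [-0.1334  0.0081  0.1684] n 5.4
[-115  -70  160] shift [0.0276 0.002  0.0537] n 1.5
[-57 -70 160] shift [0.0455 0.0011 0.036 ] n 1.5
```

```bash
python3 -m pendant '[[-0.0297,0.0152,0.021,0],[-0.0297,0.0152,0.021,0],[-0.0297,0.0152,0.021,0],[-0.0297,0.0152,0.021,0],[-0.0297,0.0152,0.021,0]]'
python3 -m pendant '[[-0.0222,0.0014,0.0281,0],[-0.0222,0.0014,0.0281,0],[-0.0222,0.0014,0.0281,0],[-0.0222,0.0014,0.0281,0],[-0.0222,0.0014,0.0281,0],[-0.0222,0.0014,0.0281,0],[0,0,0,0]]'
python3 -c "
from h import *
go([[-170,-70,185],[-115,-70,160],[-57,-70,160]])"
```

```text
time: 6.73
ee_pos: [0.4983, -0.1574, 0.4064]
eef_rot: [0.944, 0.037, 0.327, -0.033]
ft_force: [1.4, -0.4, -0.2]
width: 0.0007
grip_force: 0.0
time: 7.32
ee_pos: [0.4957, -0.1551, 0.1856]
eef_rot: [0.945, 0.037, 0.322, -0.035]
ft_force: [-1.4, 1.6, -1.3]
width: 0.0001
grip_force: 0.0
cur bench mm [-178.1  -71.7  176.9] z_b [ 0.612  0.042 -0.79 ] y_b [ 0.014 -0.999 -0.042] j [ 0.14 -0.22  0.27  2.29 -0.55  0.55 -0.67] ft [-1.4  1.6 -1.3]
[-170  -70  185] shift [ 0.0113 -0.002  -0.0014] n 0.3
[-115  -70  160] shift [0.0282 0.0018 0.0534] n 1.5
[-57 -70 160] shift [0.0459 0.0008 0.0355] n 1.5
```

```bash
python3 -m pendant '[[0.014,0,0.022,0],[0.014,0,0.022,0],[0.007,0,0.011,0],[0,0,0,0]]'
python3 -c "
from h import *
go([[-115,-70,157],[-95,-70,157],[-57,-70,157]])"
```

```text
time: 7.65
ee_pos: [0.5627, -0.1495, 0.1725]
eef_rot: [0.944, 0.038, 0.327, -0.033]
ft_force: [-1.0, 0.9, -0.6]
width: 0.0004
grip_force: 0.0
cur bench mm [-110.8  -71.4  163.8] z_b [ 0.619  0.039 -0.784] y_b [ 0.015 -0.999 -0.038] j [ 0.08 -0.06  0.27  2.2  -0.66  0.48 -0.62] ft [-1.   0.9 -0.6]
[-115  -70  157] shift [-0.0075 -0.0012  0.0028] n 0.2
[-95 -70 157] shift [0.0157 0.0003 0.0124] n 0.5
[-57 -70 157] shift [0.0298 0.0006 0.0235] n 0.9
```

```bash
python3 -m pendant '[[-0.004,0,0.005,0],[0.004,0,0.003,0],[0.004,0,0.003,0],[0.004,0,0.003,0],[0.004,0,0.003,0],[0.004,0,0.003,0],[0,0,0,0]]'
python3 - <<'E'
from h import *
go([[-57,-70,157]])
from bench import r
import cv2
a=r.camera("top")["img"][110:250,255:455,::-1]
cv2.imwrite("pics/t2.png",cv2.resize(a,(800,560),interpolation=cv2.INTER_CUBIC))
E
```

```text
time: 8.23
ee_pos: [0.5852, -0.1495, 0.1656]
eef_rot: [0.944, 0.036, 0.327, -0.033]
ft_force: [-0.4, 0.5, 1.2]
width: 0.0001
grip_force: 0.5
cur bench mm [-88.3 -73.2 157. ] z_b [ 0.62   0.036 -0.784] y_b [ 0.011 -0.999 -0.038] j [ 0.07  0.    0.26  2.16 -0.69  0.46 -0.61] ft [-0.4  0.5  1.2]
[-57 -70 157] shift [ 0.0246 -0.0029  0.0195] n 0.8
```

View pics/t2.png

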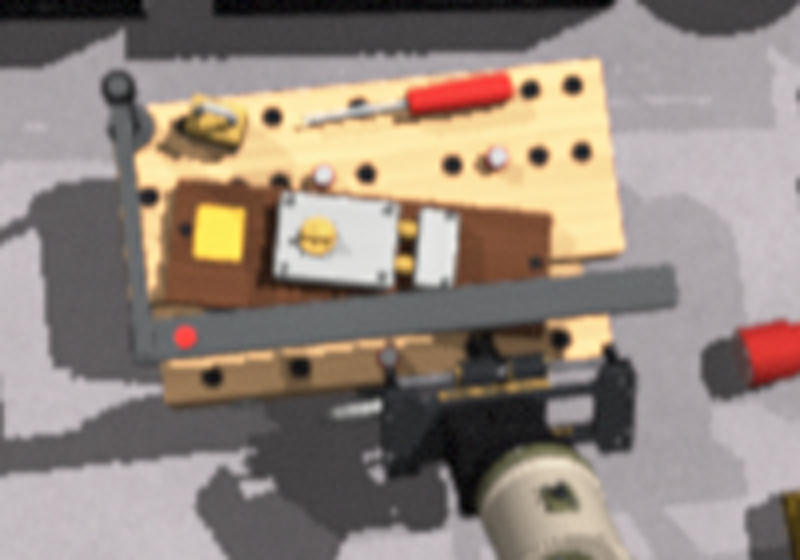

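The board has swung to about −9° and the finger at (480,345) clears the lamp. I'll keep pushing.

```bash
python3 -m pendant '[[0.0031,0,0.0025,0],[0.0031,0,0.0025,0],[0.0031,0,0.0025,0],[0.0031,0,0.0025,0],[0.0031,0,0.0025,0],[0.0031,0,0.0025,0]]'
python3 -m pendant '[[0,0,0,0]]'
python3 - <<'E'
from h import *
go([[-57,-70,157]])
from bench import r
import cv2
a=r.camera("top")["img"][110:250,255:455,::-1]
cv2.imwrite("pics/t3.png",cv2.resize(a,(800,560),interpolation=cv2.INTER_CUBIC))
E
```

```text
time: 8.78
ee_pos: [0.6079, -0.1487, 0.165]
eef_rot: [0.944, 0.035, 0.327, -0.032]
ft_force: [-8.0, -4.7, 5.5]
width: 0.0007
grip_force: 4.6
time: 8.87
ee_pos: [0.6084, -0.1484, 0.1651]
eef_rot: [0.944, 0.035, 0.327, -0.032]
ft_force: [-3.1, -2.9, 3.3]
width: 0.0004
grip_force: 2.7
cur bench mm [-65.1 -74.  156.5] z_b [ 0.619  0.035 -0.784] y_b [ 0.009 -0.999 -0.038] j [ 0.06  0.05  0.26  2.11 -0.7   0.46 -0.62] ft [-3.1 -2.9  3.3]
[-57 -70 157] shift [ 0.0066 -0.004   0.0047] n 0.2
```

View pics/t3.png

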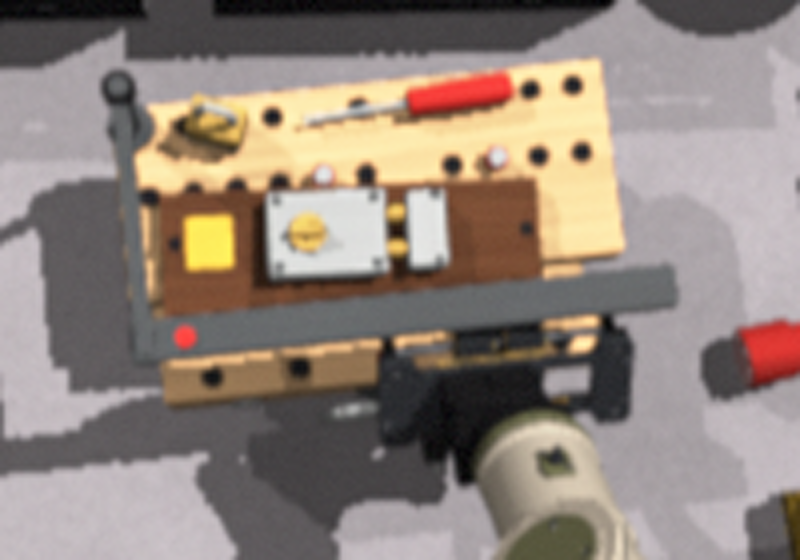

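The board's far edge, (165,190) to (538,180), is still about 4° short of flush. The lamp has not moved.

```bash
python3 -m pendant '[[0.0031,0,0.0025,0],[0.0031,0,0.0025,0]]'
python3 -m pendant '[[0.0016,0,0.0012,0],[0,0,0,0]]'
python3 -m pendant '[[0.0016,0,0.0012,0],[0,0,0,0]]'
python3 -c "
from h import *
go([[-57,-70,157]])"
```

```text
time: 9.08
ee_pos: [0.6156, -0.1478, 0.1645]
eef_rot: [0.944, 0.035, 0.326, -0.032]
ft_force: [-5.6, -4.6, 2.4]
width: 0.0006
grip_force: 3.1
time: 9.25
ee_pos: [0.6167, -0.1479, 0.1642]
eef_rot: [0.944, 0.035, 0.326, -0.033]
ft_force: [-18.7, -3.6, 11.2]
width: 0.0003
grip_force: 9.5
time: 9.42
ee_pos: [0.6173, -0.1479, 0.1641]
eef_rot: [0.944, 0.035, 0.325, -0.033]
ft_force: [-38.2, -3.6, 22.7]
width: 0.0003
grip_force: 19.0
cur bench mm [-56.3 -74.2 155.4] z_b [ 0.617  0.037 -0.786] y_b [ 0.008 -0.999 -0.04 ] j [ 0.06  0.07  0.26  2.09 -0.7   0.46 -0.63] ft [-38.2  -3.6  22.7]
[-57 -70 157] shift [ 0.0004 -0.0043 -0.0015] n 0.1
```

The force has risen sharply and the tip is where I predicted for flush. I'll back off and check.

```bash
python3 -m pendant '[[-0.0031,0,-0.0025,0],[-0.006,0,-0.005,0],[-0.012,0,-0.01,0],[-0.0248,0,-0.0196,0],[-0.015,0,-0.025,0],[-0.01,0,-0.035,0],[-0.005,0,-0.035,0]]'
python3 - <<'E'
from h import *
from bench import r
import cv2
a=r.camera("top")["img"][110:250,255:455,::-1]
cv2.imwrite("pics/t4.png",cv2.resize(a,(800,560),interpolation=cv2.INTER_CUBIC))
q=.775
go([[-109-50,-46*np.sin(q),100+46*np.cos(q)]],-.008)
E
```

```text
time: 10.0
ee_pos: [0.4766, -0.1603, 0.22]
eef_rot: [0.945, 0.036, 0.325, -0.033]
ft_force: [0.9, -0.4, 1.4]
width: 0.0007
grip_force: 0.0
cur bench mm [-210.4  -78.4  232.8] z_b [ 0.622  0.034 -0.782] y_b [ 0.008 -0.999 -0.037] j [ 0.18 -0.32  0.26  2.28 -0.46  0.65 -0.75] ft [-0.2 -4.2  3.8]
[-159.          -32.18693947  132.86336757] shift [-0.0227 -0.042   0.1117] n 3.0
```

View pics/t4.png

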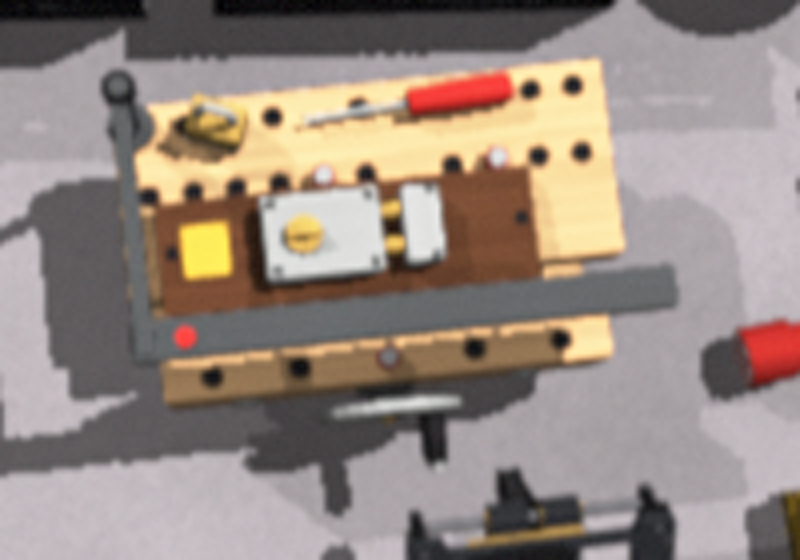

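The board lies flush on both dogs: its far edge is parallel to the bench edge, and the dogs at (323,177) and (498,158) touch it. The lamp is unmoved and the handle is still at (432,435). Next I grasp the handle.

```bash
python3 -m pendant '[[-0.011,-0.021,0,0],[-0.0117,-0.021,0,0],[0,0,0.02,0],[0,0,0.02,0],[0,0,0,0],[0,0,0,0]]' 0.6
python3 -c "
from h import *
q=.775
go([[-109-50,-46*np.sin(q),100+46*np.cos(q)]],-.008)"
```

```text
time: 10.55
ee_pos: [0.4818, -0.1162, 0.1768]
eef_rot: [0.944, 0.036, 0.325, -0.033]
ft_force: [-1.6, 0.1, 0.1]
width: 0.0326
grip_force: 0.0
cur bench mm [-200.6  -32.6  183.1] z_b [ 0.617  0.038 -0.786] y_b [ 0.011 -0.999 -0.039] j [ 0.13 -0.29  0.18  2.37 -0.5   0.5  -0.79] ft [-1.6  0.1  0.1]
[-159.          -32.18693947  132.86336757] shift [0.0017 0.0021 0.0652] n 1.6
```

Joint 4 is close to its limit, so the lean needs to drop slightly before the crank goes round the bottom. I'll try going low and near the base in free space, clear of the handle.

```bash
python3 -m pendant '[[-0.0156,0,-0.0124,0],[-0.0207,0,0.0262,0],[-0.0207,0,0.0262,0],[-0.0207,0,0.0262,0],[0,0,0,0]]'
python3 -c "
from h import *
q=.775
go([[-109-50,-46*np.sin(q),100+46*np.cos(q)]],-.008)"
```

```text
time: 10.97
ee_pos: [0.4595, -0.1208, 0.1619]
eef_rot: [0.945, 0.041, 0.324, -0.023]
ft_force: [0.1, 0.1, -0.4]
width: 0.0523
grip_force: 0.0
cur bench mm [-223.2  -35.3  168.2] z_b [ 0.615  0.021 -0.789] y_b [ 0.012 -1.    -0.017] j [ 0.56 -0.29 -0.17  2.41 -0.74  0.53 -0.55] ft [ 0.1  0.1 -0.4]
[-159.          -32.18693947  132.86336757] shift [ 0.0289 -0.0017  0.0674] n 1.8
```

```bash
python3 -m pendant '[[-0.0207,0,0.0262,0],[-0.0207,0,0.0262,0],[-0.0207,0,0.0262,0],[-0.0207,0,0.0262,0],[-0.0207,0,0.0262,0],[-0.0207,0,0.0262,0]]'
python3 -c "
from h import *
q=.775
go([[-109-50,-46*np.sin(q),100+46*np.cos(q)]],-.008)"
```

```text
time: 11.47
ee_pos: [0.4596, -0.1206, 0.1332]
eef_rot: [0.945, 0.052, 0.323, -0.012]
ft_force: [-0.4, 0.8, 0.3]
width: 0.0523
grip_force: 0.0
cur bench mm [-223.   -35.   139.5] z_b [ 0.612  0.008 -0.791] y_b [ 0.027 -1.     0.011] j [ 1.32 -0.29 -0.86  2.41 -1.11  0.59 -0.18] ft [-0.4  0.8  0.3]
[-159.          -32.18693947  132.86336757] shift [ 0.0466 -0.0011  0.0444] n 1.6
```

```bash
python3 -m pendant '[[0.0155,-0.0004,0.0148,0],[0.0155,-0.0004,0.0148,0],[0.0155,-0.0003,0.0148,0],[0,0,0,0]]'
python3 -c "
from h import *
q=.775
go([[-109-50,-46*np.sin(q),100+46*np.cos(q)]],-.008)"
```

```text
time: 11.8
ee_pos: [0.526, -0.1124, 0.1273]
eef_rot: [0.945, 0.052, 0.324, -0.013]
ft_force: [-0.4, 0.8, 1.0]
width: 0.0522
grip_force: 0.0
cur bench mm [-156.2  -32.1  133.6] z_b [ 0.613  0.009 -0.79 ] y_b [ 0.027 -1.     0.009] j [ 1.38 -0.07 -1.06  2.29 -0.89  0.39 -0.41] ft [-0.4  0.8  1. ]
[-159.          -32.18693947  132.86336757] shift [-0.0027  0.     -0.0012] n 0.1
```

```bash
python3 -m pendant '[[-0.0015,0,-0.001,0],[0,0,0,0],[0,0,0,0],[0,0,0,0],[0,0,0,0],[0,0,0,0]]' 0 25
python3 -c "
from h import *
q=.775
go([[-159,-46*np.sin(q),100+46*np.cos(q)]],-.008)"
```

```text
time: 12.3
ee_pos: [0.5206, -0.1129, 0.1254]
eef_rot: [0.945, 0.051, 0.322, -0.013]
ft_force: [0.7, -1.7, -0.7]
width: 0.0209
grip_force: 25.0
cur bench mm [-161.5  -32.1  131.7] z_b [ 0.611  0.009 -0.792] y_b [ 0.026 -1.     0.009] j [ 1.38 -0.09 -1.05  2.3  -0.91  0.4  -0.39] ft [ 0.7 -1.7 -0.7]
[-159.          -32.18693947  132.86336757] shift [0.0027 0.0001 0.0007] n 0.1
```

```bash
cat >> h.py <<'E'
def crank(q_prev,dq,n,x0=-161.5,q0=.79):
    """unwrap q from state, print rows for next n steps of dq"""
    from bench import r
    s=r.read_state();M=R.from_quat(s['eef_rot']).as_matrix();p=np.array(s['ee_pos'])-.008*M[:,2]
    c=R.from_euler('z',-B[2]).apply(p-[B[0],B[1],0])*1000
    q=np.arctan2(-c[1],c[2]-100);q+=2*np.pi*round((q_prev-q)/2/np.pi)
    print('q',round(q,3),'rad',round(np.hypot(c[1],c[2]-100),1),'x',round(c[0],1),'want',round(x0+1.91*(q-q0),1),'zb',R.from_euler('z',-B[2]).apply(M[:,2]).round(3),'j',np.round(s['joint_positions'],2),'ft',np.round(s['ft_force'],1),'t',s['time'],'w',round(s['width'],4))
    for i in range(1,n+1):
        a=q+dq*i;w=b2w(B,[[x0+1.91*(a-q0),-46*np.sin(a),100+46*np.cos(a)]])[0]
        print('[%s,0]'%','.join('%.4f'%v for v in M.T@(w-p)),end=',');p=w
    print()
E
python3 -c "
from h import *
crank(.79,.3,7)"
```

```text
q 0.791 rad 45.2 x -161.5 want -161.5 zb [ 0.611  0.009 -0.792] j [ 1.38 -0.09 -1.05  2.3  -0.91  0.4  -0.39] ft [ 0.7 -1.7 -0.7] t 12.3 w 0.0209
[-0.0062,0.0086,0.0086,0],[-0.0076,0.0043,0.0106,0],[-0.0080,0.0003,0.0112,0],[-0.0075,-0.0038,0.0109,0],[-0.0064,-0.0075,0.0096,0],[-0.0047,-0.0106,0.0075,0],[-0.0025,-0.0127,0.0047,0],
```

```bash
python3 -m pendant '[[-0.006,0.009,0.009,0],[-0.008,0.004,0.011,0],[-0.008,0,0.011,0],[-0.0075,-0.004,0.011,0],[0,0,0,0]]' >/dev/null
python3 -c "
from h import *
crank(2,.3,7)"
```

```text
q 2.021 rad 47.5 x -158.9 want -159.1 zb [ 0.611  0.007 -0.791] j [ 1.34  0.14 -1.05  2.33 -0.78  0.19 -0.41] ft [ 3.4 -7.4 -9. ] t 12.7167 w 0.021
[-0.0060,-0.0092,0.0088,0],[-0.0045,-0.0108,0.0072,0],[-0.0023,-0.0128,0.0044,0],[0.0002,-0.0137,0.0012,0],[0.0027,-0.0133,-0.0020,0],[0.0050,-0.0118,-0.0051,0],[0.0069,-0.0092,-0.0076,0],
```

```bash
python3 -m pendant '[[-0.006,-0.009,0.009,0],[-0.0045,-0.011,0.007,0],[-0.0023,-0.013,0.0044,0],[0,-0.0137,0.001,0],[0,0,0,0]]' >/dev/null
python3 -c "
from h import *
crank(3.2,.3,7)"
```

```text
q 3.303 rad 45.6 x -157.2 want -156.7 zb [ 0.61   0.012 -0.792] j [ 1.13  0.15 -0.98  2.38 -0.91  0.07 -0.37] ft [ 7.   6.1 -9.6] t 13.1333 w 0.0214
[0.0035,-0.0131,-0.0022,0],[0.0056,-0.0112,-0.0058,0],[0.0073,-0.0083,-0.0082,0],[0.0084,-0.0047,-0.0098,0],[0.0089,-0.0007,-0.0105,0],[0.0085,0.0034,-0.0103,0],[0.0075,0.0072,-0.0091,0],
```

Past the bottom without trouble, so I'll take longer runs.

```bash
python3 -m pendant '[[0.0035,-0.013,-0.002,0],[0.0056,-0.011,-0.006,0],[0.0073,-0.008,-0.008,0],[0.0084,-0.005,-0.01,0],[0.0089,-0.001,-0.0105,0],[0.0085,0.0034,-0.010,0],[0.0075,0.007,-0.009,0],[0,0,0,0]]' >/dev/null
python3 -c "
from h import *
crank(5.4,.35,7)"
```

```text
q 5.458 rad 45.0 x -152.9 want -152.6 zb [ 0.611  0.009 -0.792] j [ 0.92 -0.12 -0.8   2.35 -0.75  0.3  -0.71] ft [-16.6   6.9  13.9] t 13.8 w 0.0211
[0.0068,0.0121,-0.0078,0],[0.0030,0.0154,-0.0035,0],[-0.0004,0.0160,0.0009,0],[-0.0037,0.0147,0.0052,0],[-0.0064,0.0116,0.0089,0],[-0.0084,0.0072,0.0116,0],[-0.0092,0.0018,0.0130,0],
```

```bash
python3 -m pendant '[[0.0068,0.012,-0.008,0],[0.003,0.0154,-0.0035,0],[0,0.016,0.001,0],[-0.0037,0.0147,0.005,0],[-0.0064,0.0116,0.009,0],[-0.0084,0.007,0.0116,0],[-0.009,0.002,0.013,0],[0,0,0,0]]' >/dev/null
python3 -c "
from h import *
crank(7.9,.35,7)"
```

```text
q 7.956 rad 46.9 x -147.7 want -147.8 zb [ 0.61   0.008 -0.792] j [ 0.96  0.07 -0.67  2.3  -0.86  0.26 -0.38] ft [-0.3 -5.1 -4.4] t 14.4667 w 0.0212
[-0.0088,-0.0053,0.0125,0],[-0.0072,-0.0095,0.0108,0],[-0.0046,-0.0133,0.0076,0],[-0.0015,-0.0156,0.0036,0],[0.0019,-0.0159,-0.0008,0],[0.0052,-0.0143,-0.0051,0],[0.0078,-0.0110,-0.0087,0],
```

```bash
python3 -m pendant '[[-0.0088,-0.005,0.0125,0],[-0.007,-0.0095,0.011,0],[-0.0046,-0.0133,0.0076,0],[-0.0015,-0.0156,0.0036,0],[0.002,-0.016,-0.001,0],[0.005,-0.0143,-0.005,0],[0.008,-0.011,-0.0087,0],[0,0,0,0]]' >/dev/null
python3 -c "
from h import *
crank(10.4,.35,7)"
```

```text
q 10.405 rad 45.8 x -142.6 want -143.1 zb [ 0.611  0.01  -0.791] j [ 0.58  0.04 -0.53  2.38 -0.8   0.1  -0.63] ft [-6.4  0.3  3. ] t 15.1333 w 0.0211
[0.0092,-0.0065,-0.0114,0],[0.0103,-0.0009,-0.0122,0],[0.0098,0.0046,-0.0118,0],[0.0082,0.0096,-0.0099,0],[0.0056,0.0134,-0.0067,0],[0.0024,0.0156,-0.0027,0],[-0.0010,0.0159,0.0017,0],
```

```bash
python3 -m pendant '[[0.009,-0.0065,-0.0114,0],[0.0103,-0.001,-0.012,0],[0.0098,0.0046,-0.012,0],[0.008,0.0096,-0.01,0],[0.0056,0.0134,-0.0067,0],[0.0024,0.0156,-0.0027,0],[-0.001,0.016,0.0017,0],[0,0,0,0]]' >/dev/null
python3 -c "
from h import *
crank(12.8,.35,7)"
```

```text
q 12.935 rad 45.7 x -137.9 want -138.3 zb [ 0.612  0.009 -0.791] j [ 0.54 -0.07 -0.33  2.29 -0.65  0.34 -0.7 ] ft [11.7  0.7 -7.5] t 15.8 w 0.0209
[-0.0050,0.0138,0.0063,0],[-0.0074,0.0099,0.0102,0],[-0.0089,0.0050,0.0124,0],[-0.0093,-0.0005,0.0131,0],[-0.0085,-0.0059,0.0123,0],[-0.0066,-0.0107,0.0100,0],[-0.0038,-0.0141,0.0066,0],
```

```bash
python3 -m pendant '[[-0.005,0.014,0.0063,0],[-0.0074,0.01,0.010,0],[-0.009,0.005,0.0124,0],[-0.0093,0,0.013,0],[-0.0085,-0.006,0.012,0],[-0.0066,-0.0107,0.010,0],[-0.004,-0.014,0.0066,0],[0,0,0,0]]' >/dev/null
python3 -c "
from h import *
crank(15.4,.25,8)"
```

```text
q 15.386 rad 46.2 x -133.6 want -133.6 zb [ 0.612  0.007 -0.791] j [ 0.63  0.14 -0.45  2.34 -1.24  0.13 -0.06] ft [ 27.3  -3.2 -25.7] t 16.4667 w 0.0209
[-0.0006,-0.0113,0.0020,0],[0.0010,-0.0114,-0.0001,0],[0.0028,-0.0109,-0.0023,0],[0.0043,-0.0097,-0.0044,0],[0.0056,-0.0079,-0.0062,0],[0.0066,-0.0056,-0.0075,0],[0.0072,-0.0029,-0.0084,0],[0.0074,-0.0001,-0.0088,0],
```

```bash
python3 -m pendant '[[0,-0.0113,0.002,0],[0.001,-0.0114,0,0],[0.0028,-0.011,-0.0023,0],[0,0,0,0]]' >/dev/null
python3 -c "
from h import *
crank(16.1,.25,8)"
```

```text
q 16.188 rad 45.8 x -132.2 want -132.1 zb [ 0.612  0.01  -0.791] j [ 0.52  0.11 -0.43  2.36 -1.17  0.08 -0.21] ft [3.8 3.4 1.4] t 16.8 w 0.0213
[0.0046,-0.0094,-0.0046,0],[0.0059,-0.0074,-0.0065,0],[0.0068,-0.0050,-0.0078,0],[0.0073,-0.0023,-0.0085,0],[0.0074,0.0005,-0.0088,0],[0.0070,0.0033,-0.0084,0],[0.0063,0.0059,-0.0076,0],[0.0051,0.0082,-0.0062,0],
```

```bash
python3 -m pendant '[[0.0046,-0.0094,-0.0046,0],[0.006,-0.0074,-0.0065,0],[0.007,-0.005,-0.008,0],[0.0073,-0.002,-0.0085,0],[0.0074,0.0005,-0.009,0],[0,0,0,0]]' - 45
python3 -c "
from h import *
crank(17.4,.2,3)"
```

```text
time: 17.3
ee_pos: [0.546, -0.034, 0.0999]
eef_rot: [0.945, 0.054, 0.323, -0.014]
ft_force: [-0.1, 12.2, 3.1]
width: 0.0208
grip_force: 45.2
q 17.418 rad 44.9 x -130.0 want -129.7 zb [ 0.612  0.013 -0.791] j [ 0.19 -0.03 -0.16  2.36 -0.48  0.18 -0.98] ft [-0.1 12.2  3.1] t 17.3 w 0.0208
[0.0060,0.0012,-0.0068,0],[0.0053,0.0040,-0.0064,0],[0.0046,0.0055,-0.0057,0],
```

```bash
python3 -m pendant '[[0.006,0.001,-0.007,0],[0.0053,0.004,-0.0064,0],[0.0035,0.004,-0.0045,0],[0,0,0,0],[0,0,0,0]]'
python3 - <<'E'
from h import *
from bench import r
import cv2
crank(17.9,.2,1)
t=r.camera("top")["img"][110:250,255:455,::-1];s=r.camera("scene")["img"][165:315,195:395,::-1]
o=np.vstack([cv2.resize(t,(560,392),interpolation=cv2.INTER_CUBIC)[130:392],cv2.resize(s,(560,420),interpolation=cv2.INTER_CUBIC)[90:420]])
cv2.imwrite("pics/c5.png",o)
E
```

```text
time: 17.72
ee_pos: [0.5479, -0.0441, 0.1227]
eef_rot: [0.945, 0.053, 0.323, -0.013]
ft_force: [-2.1, 8.5, 7.2]
width: 0.0206
grip_force: 45.1
q 17.981 rad 44.9 x -128.9 want -128.7 zb [ 0.612  0.011 -0.79 ] j [ 0.21 -0.07 -0.15  2.33 -0.44  0.24 -1.01] ft [-2.1  8.5  7.2] t 17.7167 w 0.0206
[0.0047,0.0059,-0.0053,0],
```

View pics/c5.png

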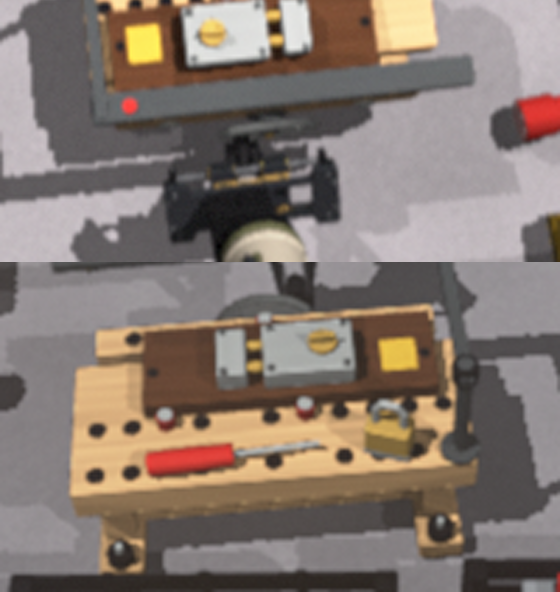

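q is about 17.98, roughly 1.2 rad past touch. The front dog is against the board's near edge, the board is flush, and the lamp and goods are unmoved. I'll release and retreat straight back.

```bash
python3 -m pendant '[[0,0,0,0],[0,0,0,0],[0,0,0,0],[0,0,0,0],[0,0,0,0],[0,0,0,0]]' 0.6
python3 -m pendant '[[-0.008,0,-0.006,0],[-0.02,0,-0.016,0],[-0.022,0,-0.018,0],[-0.01,0,-0.03,0],[0,0,-0.03,0],[0,0,-0.02,0],[0,0,0,0]]'
python3 - <<'E'
from h import *
from bench import r
import cv2
t=r.camera("top")["img"][110:250,255:455,::-1]
cv2.imwrite("pics/t6.png",cv2.resize(t,(800,560),interpolation=cv2.INTER_CUBIC))
E
```

```text
time: 18.32
ee_pos: [0.547, -0.0458, 0.121]
eef_rot: [0.945, 0.051, 0.322, -0.013]
ft_force: [0.3, -0.6, -0.3]
width: 0.0492
grip_force: 0.0
time: 18.9
ee_pos: [0.469, -0.0576, 0.1763]
eef_rot: [0.944, 0.047, 0.327, -0.014]
ft_force: [0.7, -0.8, 0.4]
width: 0.0523
grip_force: 0.0
```

View pics/t6.png

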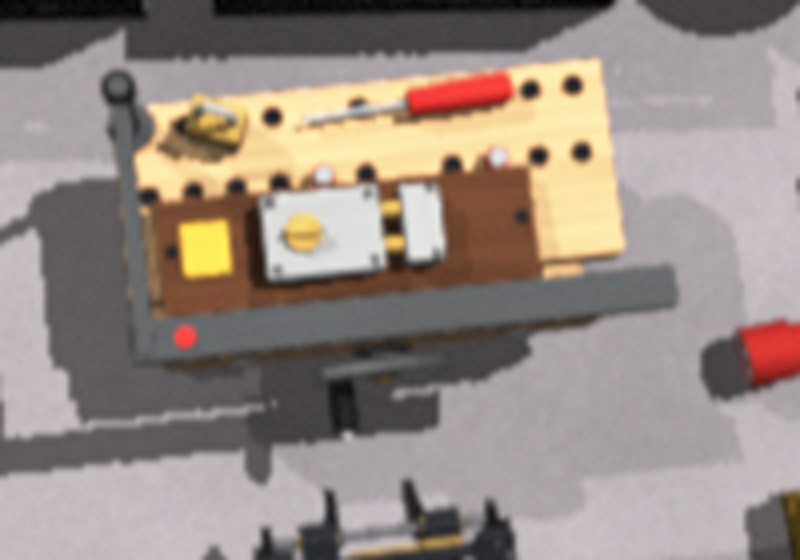

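The board is flush and clamped, the lamp and goods are in place, and the gripper is clear. The handle runs from (340,385) to (347,432); I'll use that to check the wheel angle.

```bash
python3 - <<'E'
from h import *
for q0 in (-.3,-.9):
  print(fit(lambda x,k:b2w(B,[[-74.7-k[0],-46*np.sin(x[0]),100+46*np.cos(x[0])]])[0],[q0],[("top",ct(347,433),[69]),("top",ct(341,388),[27])])[0]+6*np.pi)
E
```

```text
[17.97150238]
[17.97150237]
```

```bash
python3 -c "
from bench import r
print(r.close_job())"
```

```text
the job is handed in; nothing more can be done
None
```

The board lies flush against both rear dogs and is gripped, with the handwheel about 1.2 rad past first touch; the robot is clear, the lamp and goods on the bench look unmoved, and the job was handed in at about 19 s, though no verdict came back.

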